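# Scrap the broken pump housing

### The job

One of the two pump valve housings on the bench step has had its side outlet pipe snapped off. Slide the stop board along the step's edge, all the way over to the sound housing's end, so that the broken one has a free way out; then push the broken housing over the edge so that it drops into the scrap crate, without picking it up. Leave the stop board guarding the sound housing, and leave the sound housing, the filter, the jug and the spanner as they stand.

Things in the scene. Friction and masses are not known exactly. Their poses are not given: they have to be found in the camera images.
- station: Fixed wooden bench step with a slatted scrap crate along its far edge. Origin: on the table (z = 0) under the middle of that edge; x points from step to crate, away from the robot, y along the edge, z up. Step top: z = 100 mm, x = -190 to 0, y = -270 to 270. Open crate: x = 6 to 226, y = -270 to 270, walls 10 thick; near wall 81 mm high (below the step), the others 125
- crate_in (a point): centre of the crate's inner floor, 12 mm above the table; axes as the station's. Inside, the crate is 200 mm (x) by 520 mm (y)
- stop (a joint): place of the stop board along the edge (m): 0 at the middle, plus towards the station's +y, end stops at -0.12 and 0.12. Upright aluminium board 260 mm long (y), 12 thick (station x = -18 to -6 mm), 45 high, on the step's top; slides stiffly (about 3 N), stays where left. Starts near the middle, in the way of both housings
- stop_knob (a point): the stop board's black upright round knob at its middle: 22 mm diameter, rising from 46 to 96 mm above the step's top; this point is on its axis 16 mm below its top. It can be pushed from the side or pinched from above
- broken: broken housing, loose, about 0.5 kg, upright on the step near one end (either): black square flange 92 x 92 x 12 mm, round grey body 80 mm in diameter up to 74 mm, small black cap to 82 mm. Its outlet pipe is snapped off to a 34 mm wide stub ending 46 mm from the axis on its +y side. Origin: centre of the underside; z up
- broken_mid (a point): point on the broken housing's axis, 40 mm above its underside
- sound: the sound housing, loose, standing near the step's other end: the same flange and body, but with the whole outlet pipe, 34 mm in diameter, 40 mm above the underside, running along its +y axis to a 42 mm collar that ends 98 mm from the axis. Origin: centre of the underside; z up
- filter: bystander: clear filter bowl with black ends, 86 mm diameter, 126 mm high, on the table; origin at the centre of its underside
- jug: bystander: white plastic jug, 90 x 130 mm, 190 mm high with its cap, on the table; origin at the centre of its underside
- spanner: bystander: steel spanner 200 mm long lying on the table; origin at its middle
There are look-alikes about, which are no part of the job. Leave any red look-alike of the broken alone. What is shaped like the sound but green is not meant.

How it is judged:
By the outcome, as a careful person would: the job done as asked, in the order asked, and still so for the second after the job is handed in, with the robot touching nothing.
It also fails if it takes over 51 s, if anything falls off the work surface, if the arm or the gripper's body presses on something with over 40 N, if the wrist force passes 120 N, or if a joint passes its speed limit or range.

### The arm

A 7-joint arm with a two-finger parallel gripper is mounted at the origin on the work surface. World frame = base frame: x ahead of the robot, y to its left, z up, the work surface at z = 0. Lengths are in m, angles in rad, forces in N, time in s.
With the tool pointing down it reaches from about 0.425 to 0.95 m from the base axis. Payload 4.7 kg.
Tool frame: the origin (TCP) lies between the finger pads; the fingertips stand 25 mm ahead of it and the grasp point (between the pads) lies 6 mm ahead of it; z points along the fingers, y is the line along which they close (so a half turn about z gives the same grasp; the last joint's range is limited). The gripper opens to 85 mm and grips with 20 to 120 N. Pads are 22 mm wide; open, the fingers measure 114 mm over their backs; the gripper's body (76 mm by 85 mm) begins 54 mm behind the grasp point. The pads swing forward as they close: fully open they stand 13 mm farther back than shut.
Start: joints at [1.118, 0.469, -0.049, 1.532, 0.024, 1.141, -0.082], TCP at [0.278, -0.615, 0.256] pointing down, gripper open.
Joint ranges: [-2.59, 2.59], [-0.33, 1.99], [-1.39, 1.29], [0.1, 2.45], [-1.04, 4.18], [0.21, 1.99], [-2.66, 2.66]. Speed limits (rad/s): [2.57, 2.57, 3.14, 3.14, 3.14, 3.14, 3.14].

### API

Orientations are given as a 3x3 rotation matrix whose columns are the frame's x, y, z axes.
In Python, from rig import * gives the robot as it stands. Calls block until the motion is done:
- movep(position, orientation): joint-space move of the TCP to a pose.
- move_l(position, attitude=None, feed=0.15, until_force=None): straight line of the TCP; attitude=None keeps the orientation; feed is the mean speed in m/s. With until_force (N) it stops when the force on the tool has changed by that much, and returns True; else False.
- move_joints(angles): joint-space move.
- command_gripper(opening, newtons=None): finger opening in m; newtons is the grip in N (None keeps the last); returns when the fingers have stopped.
- sleep(seconds).
- inverse_kinematics(position, orientation): joint angles nearest the present ones, or None.
- sense(): the state.
- camera(name): name is "scene" or "top" or "wrist"; returns (picture, depth): 400x640x3 uint8, red, green, blue; 400x640 float32, m along the optical axis (not along the pixel's ray), 0 where there is no reading.
- camera_params(name): a dict with "K" (3x3 intrinsics, pixels), "position" and "rotation" of the camera in the world; the wrist camera has in their place "tool_from_camera" (4x4, takes a point from camera to tool coordinates, whose origin is the TCP and whose axes are the flange's). Camera axes: x right, y down, z forward; pixel columns grow to the right and rows downward; lengths in m; the calibration is good to about 2 mm. A picture is of the moment at which its call begins: read the wrist's pose just before it. camera_params takes no time and is no camera call.
A pose or a line that the arm cannot do raises Unreachable and nothing moves.
- finish_job(): hands the job in; it is judged then, once.
The state is a dict: "time_s": time; "joint_pos": joint angles; "qd": joint speeds; "joint_efforts": joint torques, N m; "position": TCP position; "tcp_rot": TCP orientation; "wrist_force": force on the tool from outside, world axes, zero at the start; "ft_torque": the same for the moment, N m; "finger_gap": finger opening in m; "gripper_force": force on a finger pad.
Only numpy, scipy, OpenCV 4.12 (cv2) and the standard library are available. Lean on these libraries where they do the work, as an engineer would, in place of code of your own. Each camera call takes 0.05 s, during which the arm holds its last target. There are 200 camera calls.

## Working session

There is one attempt and no reset: what is moved stays moved. The work goes in short steps, each a Python script; the robot and the scene stay as the last script left them, time stands still between calls to the robot, and variables do not carry over. Pictures are saved under pics/ and viewed, at most 10 in all, crops included, and the job is handed in when it is done.

```bash
mkdir -p pics
cat > h.py <<'E'
from rig import *
import numpy as np, cv2
def snap(n,f):
    im,d=camera(n); cv2.imwrite(f'pics/{f}.png',im[:,:,::-1]); np.savez(f'pics/{f}.npz',im=im,d=d); return im,d
def cloud(n,d):
    p=camera_params(n);K=p["K"];v,u=np.mgrid[:400,:640]
    c=np.stack([(u-K[0][2])/K[0][0]*d,(v-K[1][2])/K[1][1]*d,d],-1)
    return c@np.array(p["rotation"]).T+np.array(p["position"])
E
python3 - <<'E'
from h import *
for n in("scene","top"):
    im,d=snap(n,n+"0");print(camera_params(n))
print(sense()["time_s"])
E
```

```text
{'K': array([[390.39124031,   0.        , 317.44954467],
       [  0.        , 390.39124031, 205.89129791],
       [  0.        ,   0.        ,   1.        ]]), 'position': array([1.03782493, 0.65426355, 1.11245189]), 'rotation': array([[-0.77322114,  0.47134312, -0.42422249],
       [ 0.63409643,  0.5822039 , -0.50888146],
       [ 0.00712621, -0.66247587, -0.74904936]])}
{'K': array([[392.21683252,   0.        , 318.49300272],
       [  0.        , 392.21683252, 199.77214523],
       [  0.        ,   0.        ,   1.        ]]), 'position': array([0.14962144, 0.00432728, 1.50830008]), 'rotation': array([[-0.09880944, -0.9703724 ,  0.22048606],
       [-0.99508445,  0.09782213, -0.01541978],
       [-0.00660548, -0.22092587, -0.97526823]])}
0.1
```

View pics/scene0.png

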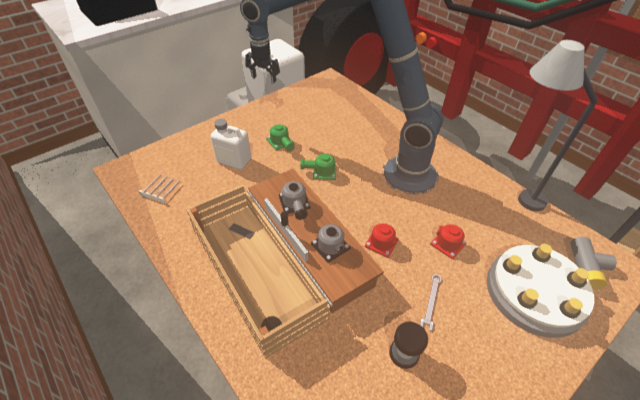

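View pics/top0.png

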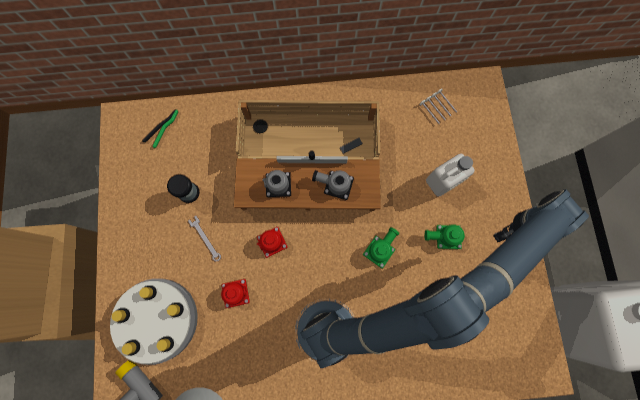

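The grey pair on the step is what's meant. In the top view, the left one (277,182) has no full pipe and the right one (340,183) has a pipe ending near (318,177). The red ones (271,241 and 234,293) and green ones (380,250 and 452,236) are look-alikes. I'll confirm this in a crop and measure.

Run:
```python
from h import *
z=np.load('pics/top0.npz');im,d=z['im'],z['d'];P=cloud("top",d)
z2=np.load('pics/scene0.npz');s=z2['im'];Q=cloud("scene",z2['d'])
a=cv2.resize(im[95:215,225:390],(800,582),interpolation=3)
b=cv2.resize(s[165:275,240:390],(760,557),interpolation=3)
cv2.imwrite('pics/c1.png',a[:,:,::-1]);cv2.imwrite('pics/c2.png',b[:,:,::-1])
# station step top
for nm,C in(("top",P),("scene",Q)):
    x,y,zz=C[...,0],C[...,1],C[...,2]
    roi=np.zeros(d.shape,bool)
    if nm=="top": roi[150:212,228:388]=1
    else: roi[165:310,240:390]=1
    m=roi&(abs(zz-.1)<.006)
    r=cv2.minAreaRect(np.float32(np.c_[x[m],y[m]]));print(nm,m.sum(),r,cv2.boxPoints(r).round(3).tolist())
    for lo,hi in((.176,.19),(.165,.176),(.16,.176),(.138,.15),(.19,.2)):
        m=roi&(zz>lo)&(zz<hi)
        n,l,st,c=cv2.connectedComponentsWithStats(m.astype(np.uint8))
        print(lo,[(st[i,4],c[i].round(),C[l==i].mean(0).round(4).tolist()) for i in range(1,n) if st[i,4]>5])
```

```text
top 5269 ((0.5521849989891052, 0.016645580530166626), (0.5403011441230774, 0.2199569195508957), 83.54573822021484) [[0.4129999876022339, -0.23899999260902405], [0.6309999823570251, -0.2639999985694885], [0.6919999718666077, 0.27300000190734863], [0.4729999899864197, 0.296999990940094]]
0.176 [(np.int32(87), array([276., 179.]), [0.5375, 0.1234, 0.1805]), (np.int32(82), array([340., 180.]), [0.5144, -0.0976, 0.1808])]
0.165 [(np.int32(236), array([276., 180.]), [0.5389, 0.1245, 0.1712]), (np.int32(248), array([339., 181.]), [0.5134, -0.0952, 0.1712])]
0.16 [(np.int32(10), array([311., 157.]), [0.6108, -0.0055, 0.1686]), (np.int32(267), array([277., 180.]), [0.5372, 0.1238, 0.1702]), (np.int32(277), array([339., 181.]), [0.5124, -0.0959, 0.1704])]
0.138 [(np.int32(112), array([293., 157.]), [0.6257, 0.0607, 0.1447]), (np.int32(120), array([331., 158.]), [0.6107, -0.0797, 0.1448]), (np.int32(25), array([320., 181.]), [0.5273, -0.0294, 0.1458]), (np.int32(11), array([284., 189.]), [0.5121, 0.1027, 0.1427]), (np.int32(8), array([334., 191.]), [0.4858, -0.074, 0.1454])]
0.19 [(np.int32(29)
[... 943 characters left out ...]
(20), array([284., 222.]), [0.6249, -0.0023, 0.168]), (np.int32(267), array([331., 236.]), [0.5515, 0.1341, 0.1705])]
0.138 [(np.int32(12), array([303., 198.]), [0.5034, -0.0621, 0.1441]), (np.int32(30), array([289., 202.]), [0.552, -0.0783, 0.1445]), (np.int32(84), array([271., 207.]), [0.6122, -0.0939, 0.1468]), (np.int32(34), array([301., 215.]), [0.5553, -0.0088, 0.1441]), (np.int32(11), array([279., 219.]), [0.6209, -0.037, 0.1457]), (np.int32(147), array([296., 240.]), [0.6295, 0.0623, 0.1462]), (np.int32(48), array([327., 247.]), [0.5721, 0.1432, 0.144]), (np.int32(12), array([342., 247.]), [0.5358, 0.1709, 0.1428])]
0.19 [(np.int32(34), array([284., 214.]), [0.6213, -0.0073, 0.196])]
```

View pics/c1.png

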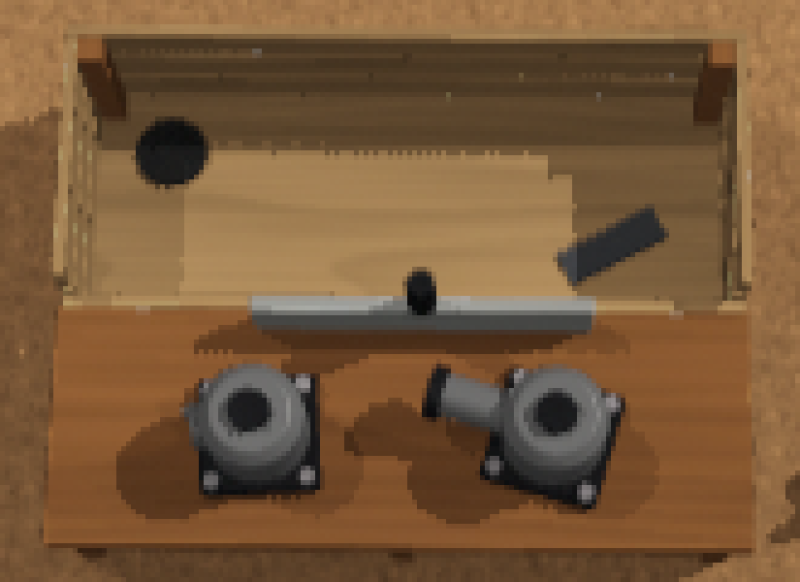

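View pics/c2.png

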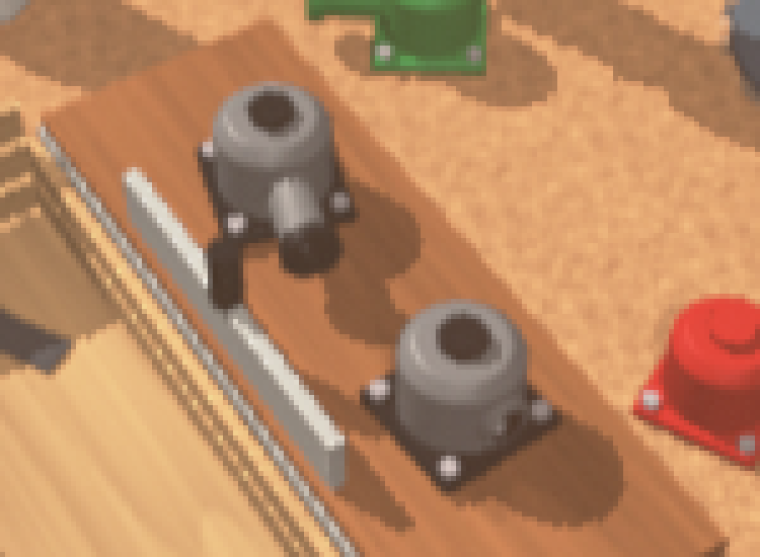

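The crops confirm it. The left/+y housing (c1: 250,425; c2: 462,390) ends in a dark stub, so it is the broken one. The other (c1: 555,415) has the full pipe with collar, so it is the sound one, at −y. The board therefore goes to stop = −0.12.

```bash
cat >> h.py <<'E'
a=-0.1120;ex=np.array([np.cos(a),np.sin(a),0]);ey=np.array([-np.sin(a),np.cos(a),0]);O=np.array([.632,.007,0])
W=lambda x,y,z:O+x*ex+y*ey+np.array([0,0,z])
def best(p):
    q0=np.array(sense()["joint_pos"]);c=[]
    for s in(1,-1):
        R=np.column_stack([-s*ex,s*ey,[0,0,-1]]);R[:,0]=np.cross(R[:,1],R[:,2])
        q=inverse_kinematics(p,R)
        if q is not None:c.append((abs(np.array(q)-q0).max(),s,R))
    print([(k[0],k[1]) for k in c]);return min(c,key=lambda k:k[0])[2]
def st(t=""):
    s=sense();r=np.array(s["position"])-O;print(t,round(s["time_s"],2),"station",(r@ex).round(4),(r@ey).round(4),r[2].round(4),"F",np.round(s["wrist_force"],1),"gap",round(s["finger_gap"],4))
E
python3 - <<'E'
from h import *
p=np.array(sense()["position"]);move_l([p[0],p[1],.36],feed=.2)
k=W(-.0115,-.0148,0)
up=k+[0,0,.34];R=best(up);movep(up,R);st()
move_l(k+[0,0,.186],feed=.12,until_force=10);st("down")
command_gripper(0.0,25);st("grip")
E
```

```text
[(np.float64(1.2268603933217619), 1), (np.float64(1.800774124800863), -1)]
 3.24 station -0.0112 -0.0162 0.3398 F [-0.4 -0.5 -0.2] gap 0.0852
down 4.67 station -0.011 -0.0146 0.1869 F [-0.1 -0.   0.6] gap 0.0855
grip 5.28 station -0.0114 -0.0152 0.1862 F [-1.  -1.8  2.2] gap 0.0215
```

Run:
```python
from h import *
print(move_l(W(-.0114,-.128,.186),feed=.06,until_force=18));st("drag")
sleep(.3);st()
command_gripper(.05);st("open")
p=np.array(sense()["position"]);move_l([p[0],p[1],.30],feed=.15)
snap("top","top1");z=np.load('pics/top1.npz');
cv2.imwrite('pics/c3.png',cv2.resize(z['im'][95:215,225:390],(800,582),interpolation=3)[:,:,::-1])
```

```text
True
drag 7.09 station -0.0114 -0.1209 0.1863 F [0.5 0.7 2.8] gap 0.0215
 7.39 station -0.0114 -0.1207 0.1862 F [ 0.8 -3.5  1.8] gap 0.0215
open 7.78 station -0.0114 -0.118 0.1864 F [ 0.8  0.3 -0.5] gap 0.0504
```

View pics/c3.png

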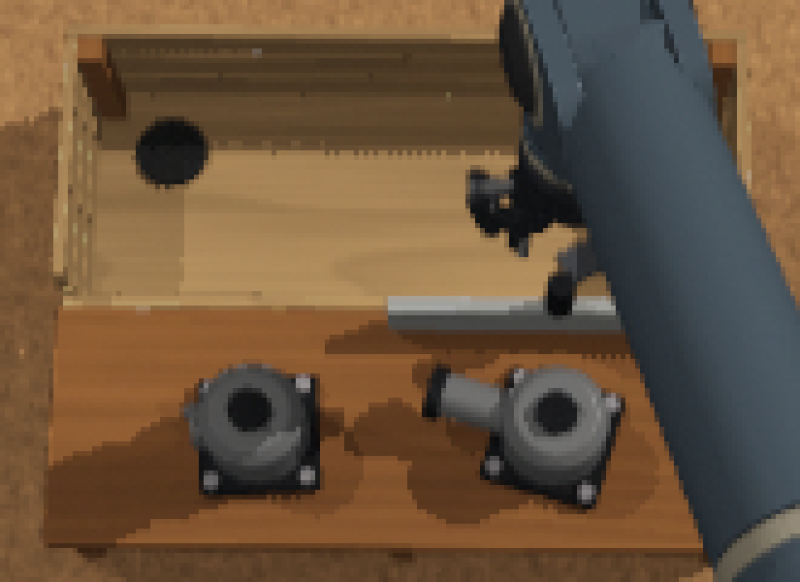

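The board has moved about 105 mm (left end from 250 to 388 px) and hit its end stop. Both housings are untouched. Next I push the broken one.

Run:
```python
from h import *
y=.108
p=W(-.19,y,.30);R=best(p);movep(p,R);command_gripper(.04);st()
move_l(W(-.19,y,.152),feed=.12,until_force=10);st("low")
print(move_l(W(-.10,y,.152),feed=.06,until_force=20));st("a")
snap("scene","s2");z=np.load('pics/s2.npz')['im']
cv2.imwrite('pics/c4.png',cv2.resize(z[150:330,180:400],(733,600))[:,:,::-1])
```

```text
[(np.float64(0.40426172367449875), 1), (np.float64(3.1898355646290186), -1)]
 10.11 station -0.1892 0.1073 0.2998 F [-0.5  0.1  0.4] gap 0.0401
low 11.49 station -0.1895 0.1083 0.1526 F [ 0.1  0.  -0.2] gap 0.0395
False
a 13.14 station -0.0999 0.1079 0.1521 F [-0.5  0.4 -0.5] gap 0.04
```

View pics/c4.png

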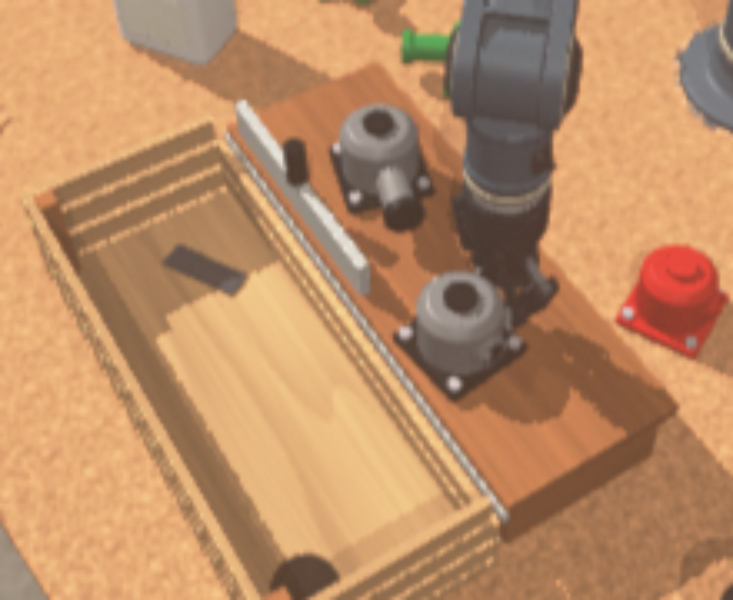

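The housing (460,320 in the crop) slides straight and upright, well clear of the board. I'll keep going over the edge.

Run:
```python
from h import *
print(move_l(W(.02,.108,.152),feed=.08,until_force=30));st("b")
sleep(.4);move_l(W(-.05,.108,.152),feed=.15);move_l(W(-.05,.108,.32),feed=.2);st("up")
snap("scene","s3");z=np.load('pics/s3.npz')['im']
cv2.imwrite('pics/c5.png',cv2.resize(z[150:350,180:430],(750,600))[:,:,::-1])
```

```text
False
b 14.84 station 0.0196 0.1081 0.152 F [ 0.4 -0.8 -0.3] gap 0.0401
up 16.85 station -0.0504 0.1075 0.3186 F [-0.2 -0.1 -0.4] gap 0.0401
```

View pics/c5.png

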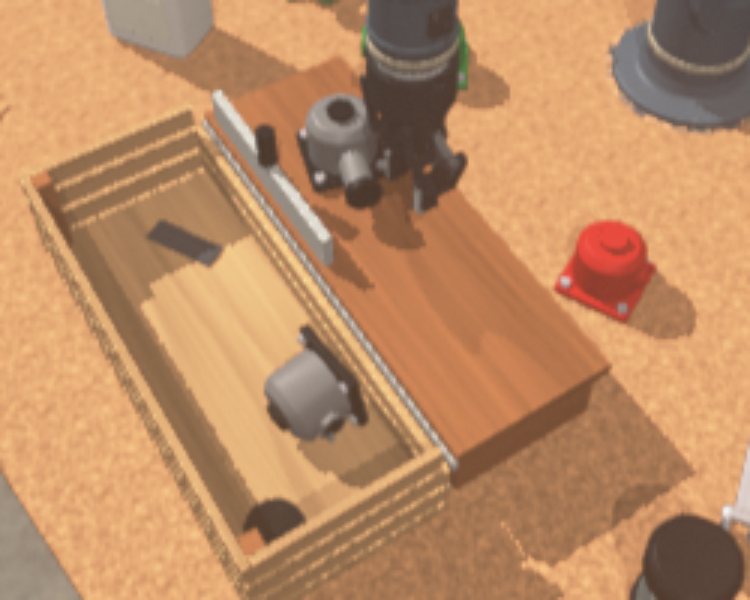

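The broken housing lies in the crate (315,390), and the sound one stands untouched behind the board. One numeric check of the board, then I'll hand in.

Run:
```python
from h import *
for f in("scene0","s3"):
    C=cloud("scene",np.load(f'pics/{f}.npz')['d']);r=C-O;x=r@ex;y=r@ey;z=C[...,2]
    m=(abs(x+.012)<.02)&(z>.19)&(z<.2)&(abs(y)<.2)
    m2=(abs(x+.012)<.012)&(abs(z-.143)<.005)&(abs(y)<.3)
    print(f,m.sum(),np.median(y[m]),np.percentile(y[m2],[1,99]))
```

```text
scene0 34 -0.01392766203459679 [-0.14547588  0.11335608]
s3 32 -0.11605712271105761 [-0.24890943  0.00992899]
```

```bash
python3 -c "
from h import *
print(finish_job())"
```

```text
the job is handed in; nothing more can be done
None
```

The job is handed in: the stop board is at the sound housing's end (measured about −0.12, its end stop), the broken housing was pushed over the edge into the scrap crate, and I touched nothing else.

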